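# Screw the square canister's lid on: back to the click, then home

## Robot

A 7-joint arm with a two-finger parallel gripper is mounted at the origin on the work surface. World frame = base frame: x ahead of the robot, y to its left, z up, the work surface at z = 0. Lengths are in m, angles in rad, forces in N, time in s.
With the tool pointing down it reaches from about 0.425 to 0.925 m from the base axis. Payload 6.8 kg.
Tool frame: the origin (TCP) lies on the centre line of the jaws, within the pads' length; the fingertips stand 14 mm ahead of it and the grasp point (between the pads) lies 5 mm behind it (bot.finger_overhang is the distance from the TCP to the fingertips, in m); z points along the fingers, y is the line along which they close (so a half turn about z gives the same grasp; the last joint's range is limited). The gripper opens to 85 mm and grips with 20 to 120 N. Pads are 22 mm wide; open, the fingers measure 114 mm over their backs; the gripper's body (76 mm by 85 mm) begins 54 mm behind the grasp point. The pads swing forward as they close: fully open they stand 13 mm farther back than shut.
Start: joints at [1.17, 0.477, 0.022, 1.555, -0.011, 1.109, -0.083], TCP at [0.195, -0.646, 0.245] pointing down, gripper open.
Joint ranges: [-2.96, 2.96], [-0.34, 2.1], [-1.41, 1.46], [0.24, 2.44], [-1.37, 4.51], [0.17, 1.92], [-2.96, 2.96]. Speed limits (rad/s): [2.39, 2.39, 3.14, 3.14, 3.14, 3.14, 3.14].

## Interface

Orientations are given as a unit quaternion [w, x, y, z].
In Python, from station import bot gives the robot as it stands.
- The arm moves only by the shell command python3 -m inch 'ROWS' [OPENING] [FORCE]. ROWS is JSON, a list of rows, each a list of 4 numbers: the shift along the tool's x, y, z in m, then the turn about the tool's z in degrees. A call has 1 to 12 rows; each row shifts and turns the commanded pose from where the row before left it, along the tool's axes as they then stand; what a row does not reach is not made up. A row lasts 1/10 s, in which the tool goes at most 50 mm and 8.59 degrees, less where a joint would pass 70% of its speed; a pose out of reach is approached as far as the arm can. A call is refused whole if a number of a shift passes 0.05 or a number of a turn 8.59, either way. A call with a gripper value outside its range is refused whole. OPENING is the finger opening in m, from 0 to 0.0854, set as the call begins (- or left out, the last holds). The fingers move at their own pace and stop on an object; FORCE is the grip in N (left out, the last holds). Time passes only in rows, so rows that do not move let the fingers close. It gives the time, the measured TCP pose, the force, the opening and the grip force at its end, in the units of the state.
- bot.get_obs(): the state, without advancing time (a new reading comes with each control period).
- bot.read_camera(name): name is "scene" or "top" or "wrist"; returns a dict with "color" (400x640x3 uint8, red, green, blue), "mtx" (3x3 intrinsics, pixels), "world_from_camera" (4x4, takes a point from camera to world coordinates); the wrist camera has in their place "hand_eye" (4x4, takes a point from camera to tool coordinates, whose origin is the TCP and whose axes are the flange's). Camera axes: x right, y up, looking along -z (the intrinsics and any distortion apply to the point x, -y, -z); pixel columns grow to the right and rows downward; lengths in m; the calibration is good to about 2 mm. The wrist camera is an equidistant fisheye: a pixel r from the principal point sees the ray r / f radians off the axis. A picture is of the moment at which its call begins: read the wrist's pose just before it. There is no depth.
- bot.hand_in(): hands the job in; it is judged then, once.
The state is a dict: "t": time; "q": joint angles; "joint_vel": joint speeds; "joint_torque": joint torques, N m; "eef_pos": TCP position; "tool_rot": TCP orientation; "contact_force": force on the tool from outside, world axes, zero at the start; "torque": the same for the moment, N m; "gripper_width": opening from 0.0 (shut) to 1.0 (fully open); "grasp_force": force on a finger pad.
Only numpy, scipy, OpenCV 4.12 (cv2) and the standard library are available. Lean on these libraries where they do the work, as an engineer would, in place of code of your own. Each camera call takes 0.05 s, during which the arm holds its last target. There are 200 camera calls.

## Task

Close the square stainless canister with its loose lid. Set the lid level on the threaded neck with its square knob in line with the canister's sides, so that it rests on top of the threads; turn it back (anticlockwise seen from above) until you feel it drop into the thread, then screw it clockwise until it stops, fully home and level, and let go. Leave the other things on the counter where they are.

Things in the scene. Friction and masses are not known exactly. Their poses are not given: they have to be found in the camera images.
- canister: Square stainless canister, body 110 x 110 mm, from 15 to 125 mm up, fixed on a pine block 130 x 130 x 15 mm screwed to the counter; it cannot move. On top a round open neck, 72 mm across, up to the rim at 152 mm. Origin: centre of the block's underside; z up, x and y square to the sides. Four equal threads, one each quarter turn, stand 7 mm out from the neck (86 mm across).
- canister_rim (a point): Centre of the canister's mouth at rim height, 152 mm up; axes as the canister's. The lid's underside stands 6 mm below this point while its lugs rest on the flat thread tops, 15 mm below when dropped in, 18.7 mm below when screwed home (its plate then lies on the rim).
- lid: Round stainless screw lid 96 mm across, 23 mm high, with a square bamboo knob 34 x 34 mm on top, from 23 to 58 mm above the underside; 0.15 to 0.3 kg. Lies right way up, loose on the counter. Origin: centre of the underside; z up, x and y square to the knob's sides. It has 2 mm sideways play on the neck, no spring; it drops by its weight or a light push and turns with little force.
- lid_knob (a point): Point on the lid's axis inside the knob, 46 mm above the lid's underside and 12 mm below the knob's top: a good height to grip across two opposite flats.
- spatula: Bystander: bamboo spatula 260 mm long, lying on the counter to the robot's right. Origin about its middle.
- spoon: Bystander: wooden spoon 200 mm long lying between lid and canister. Origin about its middle.
- measuring_cup: Bystander: glass measuring cup, 90 mm across, 100 mm high, with a handle; origin at the centre of its underside.
- bowl: Bystander: white bowl, 170 mm across, 70 mm high; origin at the centre of its underside.
- syrup_jar: Bystander: amber glass jar, 80 mm across, 110 mm high; origin at the centre of its underside.
- canister_drop (a point): Middle of one of four equal gaps between the threads, 39 mm from the neck's axis, 14 mm below the rim, 34.5 degrees anticlockwise of the canister's +x axis. With a lug here, so the lid turned back 34.5 degrees from square, it drops 9 mm; it is free to drop from about 28 to 41 degrees. Dropped, it turns clockwise 63 degrees, sinking 3.7 mm, to a stop 29 degrees clockwise of square.
- canister_stop (a point): One of four equal stops that rise 4 mm above the thread tops, 39 mm from the axis, 39 degrees clockwise of the canister's +x axis. They end the screwing, and also block a lid that is turned clockwise on top of the threads. Square to the canister, a lug rests near the middle of a thread top.
- lid_lug (a point): One of four equal lugs inside the lid's skirt, on its +x, +y, -x and -y axes (this one +x, 42 mm from the axis): 10 mm wide, 4 mm high, 1 to 5 mm above the underside, pointing inward to 76 mm apart. The point is the middle of the lug's underside.
Not all that is in view belongs to the job. What is shaped like the lid but turquoise or yellow is not meant.

How it is judged:
On the way, in this order (a step that is already met when the one before it is completed fails the run):
1. the lid rests level on top of the threads, over the neck, its knob within 20 degrees of square to the canister (horizontal distance between lid and canister_rim below 0.006 m and angle between lid's own z axis and vertical below 0.07 rad and z of lid in the frame of canister_rim between -0.0085 and -0.0035 m and contact force between lid and canister above 0.2 N and (angle between the x axis of lid and the x axis of canister, either way round below 0.35 rad or angle between the x axis of lid and the y axis of canister, either way round below 0.35 rad)), for 0.2 s.
2. turned back, the lid has dropped level into the thread, at least 6.5 mm lower and not yet screwed down (horizontal distance between lid and canister_rim below 0.006 m and angle between lid's own z axis and vertical below 0.07 rad and z of lid in the frame of canister_rim between -0.0165 and -0.0125 m), for 0.1 s.
At the end, for the whole second after the job is handed in: The lid is screwed home on the canister: centred within 4 mm, level within 2 degrees, its underside at least 17.4 mm below the rim, turned clockwise to within 12 degrees of the stop (17 to 33 degrees clockwise of square), released and at rest (horizontal distance between lid and canister_rim below 0.004 m and angle between lid's own z axis and vertical below 0.035 rad and z of lid in the frame of canister_rim between -0.0205 and -0.0174 m and (angle between the x axis of lid and the x axis of canister, either way round between 0.297 and 0.576 rad or angle between the x axis of lid and the y axis of canister, either way round between 0.297 and 0.576 rad) and linear speed of lid below 0.02 m/s and angular speed of lid below 0.1 rad/s); the robot touches nothing.
It fails at once if a bystander is moved by more than 30 mm (distance of any of spatula, spoon, measuring_cup, bowl, syrup_jar from where it was at the start of the episode above 0.03 m).
It also fails if it takes over 51 s, if anything falls off the work surface, if the arm or the gripper's body presses on something with over 40 N, if the wrist force passes 120 N, or if a joint passes its speed limit or range.

## Working session

There is one attempt and no reset: what is moved stays moved. The work goes in short steps, Python scripts to look and compute and a shell command to move; the robot and the scene stay as the last step left them, time stands still between calls to the robot, and variables do not carry over. Pictures are saved under pics/ and viewed, at most 10 in all, crops included, and the job is handed in when it is done.

```bash
mkdir -p pics; ls; python3 - <<'E'
from station import bot
import cv2,numpy as np
o=bot.get_obs();print(o['t'],o['eef_pos'],o['tool_rot'],o['contact_force'],bot.finger_overhang)
for n in('scene','top'):
    c=bot.read_camera(n);np.savez('pics/'+n+'.npz',**{k:v for k,v in c.items() if isinstance(v,np.ndarray)})
    print(n,c.keys(),c['mtx'],c['world_from_camera'])
    cv2.imwrite(f'pics/{n}.png',c['color'][:,:,::-1])
E
```

```text
pics
0.0 [ 0.19464113 -0.64570728  0.24432815] [-9.08924582e-04  9.89298123e-01  1.45905271e-01 -2.23379989e-04] [ 0.1145755  -0.06692042  0.28501087] 0.014
scene dict_keys(['color', 'mtx', 'world_from_camera']) [[386.99796265   0.         323.42180001]
 [  0.         386.99796265 196.21877055]
 [  0.           0.           1.        ]] [[ 0.86893658 -0.37785131  0.31965232  0.9722275 ]
 [ 0.49475496  0.68001837 -0.54110308 -0.63753552]
 [-0.01291294  0.62833383  0.77783665  1.01048583]
 [ 0.          0.          0.          1.        ]]
top dict_keys(['color', 'mtx', 'world_from_camera']) [[478.2970824    0.         316.44910851]
 [  0.         478.2970824  196.40252755]
 [  0.           0.           1.        ]] [[-0.02794983  0.98499093 -0.17032815  0.39514381]
 [-0.99935868 -0.03134978 -0.01730395 -0.00324493]
 [-0.02238399  0.16973527  0.98523545  1.40295158]
 [ 0.          0.          0.          1.        ]]
```

View pics/scene.png

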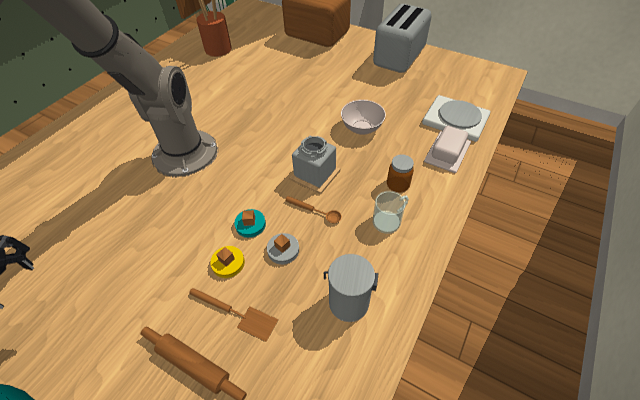

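View pics/top.png

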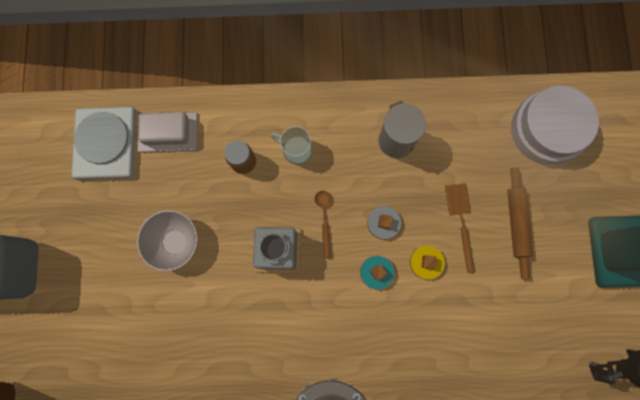

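The scene picture shows the steel lid at (282,248), the turquoise one at (250,222), the yellow one at (227,261), and the canister at (314,163). In the top picture these are at (385,223), (378,273), (428,263) and (274,248).
Things that could be mistaken for the lid, in top pixels: turquoise lid (378,273), yellow lid (428,263), steel pot (404,122), jar cap (238,150), scale plate (100,137). I choose the grey one with the bamboo knob at (385,223).

```bash
python3 - <<'E'
import cv2,numpy as np
def crop(n,u,v,h=32):
    im=np.load(f'pics/{n}.npz')['color'][v-30:v+30,u-40:u+40,::-1]
    im=cv2.resize(im,(400,300),interpolation=cv2.INTER_CUBIC)
    for k in range(0,80,10): cv2.putText(im,str(u-40+k),(k*5,10),0,.35,(255,255,255),1);cv2.line(im,(k*5,12),(k*5,18),(255,255,255),1)
    for k in range(10,60,10): cv2.putText(im,str(v-30+k),(0,k*5+4),0,.35,(255,255,255),1);cv2.line(im,(25,k*5),(32,k*5),(255,255,255),1)
    return im
cv2.imwrite('pics/crops.png',np.vstack([np.hstack([crop('top',385,223),crop('top',274,248)]),np.hstack([crop('scene',282,248),crop('scene',314,163)])]))
E
```

```text
(no output)
```

View pics/crops.png

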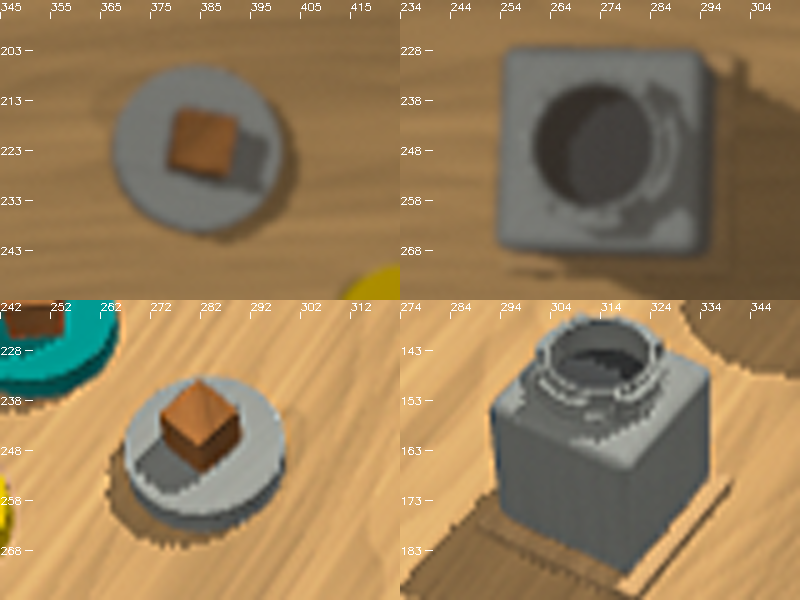

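The crops confirm the grey steel lid with a bamboo knob, top centre about (384.4,223). The canister mouth is at (273,247) in the top view, and its body corners are visible.

```bash
cat > geo.py <<'E'
import numpy as np
from scipy.optimize import least_squares
from scipy.spatial.transform import Rotation as R
def proj(c,P):
    T=c['world_from_camera'];p=(np.atleast_2d(P)-T[:3,3])@T[:3,:3];K=c['mtx']
    return np.c_[K[0,0]*p[:,0]/-p[:,2]+K[0,2],-K[1,1]*p[:,1]/-p[:,2]+K[1,2]]
def ray(c,u,v,z):
    T=c['world_from_camera'];K=c['mtx'];d=T[:3,:3]@np.array([(u-K[0,2])/K[0,0],-(v-K[1,2])/K[1,1],-1]);o=T[:3,3]
    return o+d*(z-o[2])/d[2]
def rot(q): return R.from_quat([*q[1:],q[0]])
E
python3 - <<'E'
from geo import *
t=np.load('pics/top.npz');s=np.load('pics/scene.npz')
pr=lambda a:np.round(a[:2],4)
print('lid disc top',pr(ray(t,384.4,223,.02)),'scene',pr(ray(s,242+205/5,218+141/5,.023)))
k=[ray(s,242+x/5,218+y/5,.058) for x,y in[(198,80),(238,115),(197,147),(162,115)]]
k2=[ray(t,345+x/5,193+y/5,.058) for x,y in[(181,107),(238,117),(228,177),(170,168)]]
ang=lambda a,b:np.degrees(np.arctan2(*(b-a)[1::-1]))
for k in(k,k2):
  print('knob',pr(np.mean(k,0)),[round(ang(k[i],k[(i+1)%4])%90,1) for i in range(4)],[round(np.linalg.norm(k[i]-k[i-1]),4) for i in range(4)])
print('mouth top',pr(ray(t,273,247,.152)),'scene',pr(ray(s,274+200/5,133+55/5,.152)))
b=[ray(s,274+x/5,133+y/5,.125) for x,y in[(92,110),(228,167),(310,72)]]
print('body',pr((b[0]+b[2])/2),[round(ang(b[i],b[i+1])%90,1) for i in(0,1)],[round(np.linalg.norm(b[i]-b[i+1]),4) for i in(0,1)])
b=[ray(t,234+x/5,218+y/5,.125) for x,y in[(105,47),(300,48),(300,248),(98,250)]]
print('body t',pr(np.mean(b,0)),[round(ang(b[i],b[(i+1)%4])%90,1) for i in range(4)],[round(np.linalg.norm(b[i]-b[i-1]),4) for i in range(4)])
for n,p in[('spoon',(325,228)),('turq',(378,273)),('yel',(428,263)),('cup',(296,146)),('jar',(240,157)),('bowl',(170,242))]:print(n,pr(ray(t,*p,.02)))
from station import bot
o=bot.get_obs();print(np.round(rot(o['tool_rot']).as_matrix(),3))
w=bot.read_camera('wrist');print(w['mtx'],np.round(w['hand_eye'],3))
E
```

```text
lid disc top [ 0.5498 -0.1736] scene [ 0.5559 -0.1751]
knob [ 0.5574 -0.1781] [np.float64(75.2), np.float64(73.4), np.float64(74.8), np.float64(80.9)] [np.float64(0.0308), np.float64(0.0348), np.float64(0.0309), np.float64(0.0308)]
knob [ 0.5498 -0.1732] [np.float64(78.1), np.float64(77.5), np.float64(79.4), np.float64(77.0)] [np.float64(0.0353), np.float64(0.0325), np.float64(0.0346), np.float64(0.0328)]
mouth top [0.4809 0.136 ] scene [0.4867 0.1318]
body [0.4896 0.1276] [np.float64(89.3), np.float64(87.5)] [np.float64(0.1019), np.float64(0.0999)]
body t [0.4814 0.1359] [np.float64(88.0), np.float64(88.9), np.float64(88.9), np.float64(87.7)] [np.float64(0.108), np.float64(0.105), np.float64(0.1062), np.float64(0.1073)]
spoon [ 0.5405 -0.0012]
turq [ 0.4074 -0.148 ]
yel [ 0.4315 -0.2915]
cup [0.7891 0.0779]
jar [0.7609 0.2461]
bowl [0.5133 0.4505]
[[ 0.957  0.289 -0.001]
 [ 0.289 -0.957  0.002]
 [-0.    -0.002 -1.   ]]
[[309.70691629   0.         321.27732428]
 [  0.         309.70691629 199.86501618]
 [  0.           0.           1.        ]] [[ 0.     0.963  0.27   0.069]
 [ 1.    -0.001  0.001 -0.001]
 [ 0.001  0.27  -0.963 -0.128]
 [ 0.     0.     0.     1.   ]]
```

```bash
python3 -m inch '[[0.0265,-0.0194,0,0],[0.0265,-0.0194,0,0],[0.0265,-0.0194,0,0],[0.0265,-0.0194,0,0],[0.0265,-0.0194,0,0],[0.0265,-0.0194,0,0],[0.0265,-0.0194,0,0],[0.0265,-0.0194,0,0],[0.0265,-0.0194,0,0]]' 0.0854 60
python3 -m inch '[[0.0265,-0.0194,0,0],[0.0265,-0.0194,0,0],[0.0265,-0.0194,0,0],[0.0265,-0.0194,0,0],[0.0265,-0.0194,0,0],[0.0265,-0.0194,0,0],[0.0265,-0.0194,0,0],[0.0265,-0.0194,0,0],[0.0265,-0.0194,0,0],[0,0,0,0]]'
python3 -m inch '[[0,0,0,-8],[0,0,0,-8],[0,0,0,-8],[0,0,0,-8],[0,0,0,-8],[0,0,0,-8],[0,0,0,-8],[0,0,0,-4.7],[0,0,0,0],[0,0,0,0]]'
python3 - <<'E'
from station import bot
from geo import *
import cv2
o=bot.get_obs();w=bot.read_camera('wrist')
M=rot(o['tool_rot']).as_matrix();print(o['eef_pos'],'yaw',np.degrees(np.arctan2(M[1,0],M[0,0])),np.round(M[:,2],4),o['q'])
np.savez('pics/w1.npz',color=w['color'],mtx=w['mtx'],he=w['hand_eye'],M=M,p=o['eef_pos'])
cv2.imwrite('pics/w1.png',w['color'][:,:,::-1])
E
```

```text
t: 1.05
eef_pos: [0.3733, -0.409, 0.2452]
tool_rot: [-0.0, 0.989, 0.146, -0.0]
contact_force: [0.8, -0.3, 0.2]
gripper_width: 1.002
grasp_force: 0.0
t: 2.05
eef_pos: [0.5534, -0.1687, 0.2452]
tool_rot: [-0.001, 0.989, 0.15, 0.001]
contact_force: [-0.4, 0.2, -0.5]
gripper_width: 0.993
grasp_force: 0.0
t: 3.05
eef_pos: [0.5504, -0.1747, 0.2451]
tool_rot: [-0.0, 0.781, 0.625, -0.0]
contact_force: [-0.4, 0.0, -0.8]
gripper_width: 0.996
grasp_force: 0.0
[ 0.55040972 -0.17470267  0.24510223] yaw 77.30765874320097 [-4.e-04  0.e+00 -1.e+00] [ 0.53363656  0.35032493 -0.42067138  1.77127202  0.1619362   1.05450036
 -0.16622468]
```

View pics/w1.png

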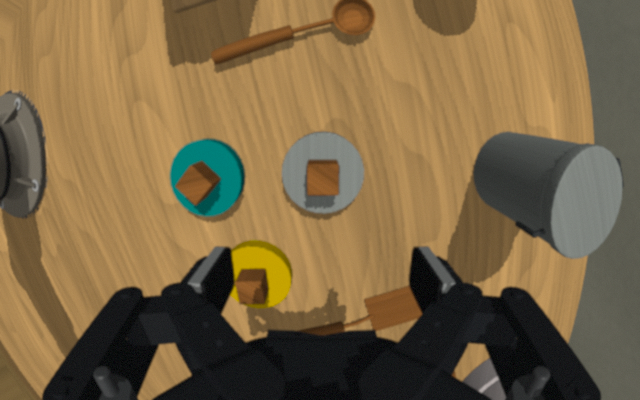

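The wrist view shows the steel lid's disc at about (323,173), with the knob at (322,178) almost square to the jaws. The spoon is above it at (290,35).

```bash
cat >> geo.py <<'E'
def wray(d,uv,z):
    K=d['mtx'];a=(np.atleast_2d(uv)-K[:2,2])/K[0,0];r=np.linalg.norm(a,axis=1,keepdims=True)
    c=np.c_[a*np.sinc(r/np.pi)*[1,-1]*1.0,np.zeros(len(a))]
    # direction: sin(r)*a/r in plane, cos(r) ahead
    v=np.c_[c[:,:2]/1.0,-np.cos(r)]
    v[:,:2]=np.where(r>0,a/np.maximum(r,1e-9)*np.sin(r),0)*[1,-1]
    H=d['he'];M=d['M'];v=v@H[:3,:3].T@M.T;o=d['p']+M@H[:3,3]
    return o+v*((z-o[2])/v[:,2:])
E
python3 - <<'E'
from geo import *
import cv2
d=dict(np.load('pics/w1.npz'));im=d['color'];hsv=cv2.cvtColor(im,cv2.COLOR_RGB2HSV)
x0,y0,x1,y1=275,125,372,222
sub=hsv[y0:y1,x0:x1]
g=((sub[...,1]<60)).astype(np.uint8);g=cv2.morphologyEx(g,cv2.MORPH_OPEN,np.ones((3,3)))
c=max(cv2.findContours(g,0,cv2.CHAIN_APPROX_NONE)[0],key=cv2.contourArea)[:,0]+[x0,y0]
W=wray(d,c,.02);hull=W[:,:2].astype(np.float32)
print('disc',cv2.minEnclosingCircle(hull))
k=((sub[...,1]>100)&(np.hypot(*np.mgrid[-48:49,-47:50])<30)).astype(np.uint8);print(k.sum())
ys,xs=np.nonzero(k);print(np.percentile(xs+x0,[0,100]),np.percentile(ys+y0,[0,100]))
v=np.where(k,sub[...,2],0)
big=cv2.resize(im[150:206,292:352,::-1],None,fx=9,fy=9,interpolation=cv2.INTER_CUBIC)
for q in range(0,60,10):cv2.putText(big,str(292+q),(q*9,10),0,.4,(0,0,255),1);cv2.putText(big,str(150+q),(0,q*9+5),0,.4,(0,0,255),1)
cv2.imwrite('pics/k1.png',big)
E
```

```text
disc ((0.552340567111969, -0.17273308336734772), 0.048598047345876694)
1087
[307. 338.] [160. 195.]
```

View pics/k1.png

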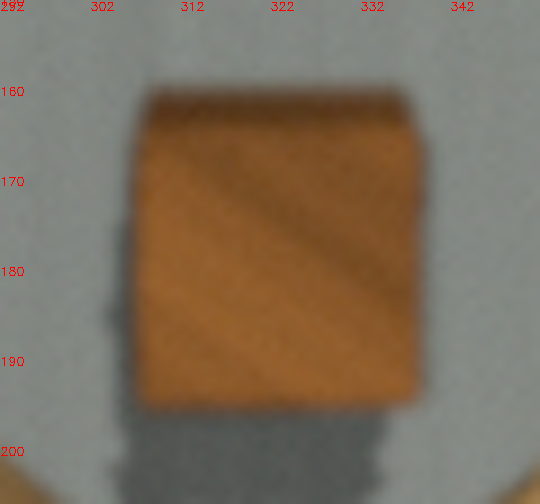

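The knob's top face has corners at crop pixels (138,127), (424,130), (421,405) and (138,407), so it is square to the jaws.

```bash
python3 - <<'E'
from geo import *
d=dict(np.load('pics/w1.npz'))
k=wray(d,np.array([(138,127),(424,130),(421,405),(138,407)])/9+[291.5,149.5],.058)
print(k.mean(0),[np.degrees(np.arctan2(*(k[(i+1)%4]-k[i])[1::-1]))%90 for i in range(4)],[np.linalg.norm(k[i]-k[i-1]) for i in range(4)])
c=np.array([.5515,-.173,0]);print('tool shift',d['M'].T@(c-d['p']))
E
```

```text
[ 0.55255095 -0.1719371   0.058     ] [np.float64(76.74838506802128), np.float64(77.43253582490021), np.float64(77.76506277267089), np.float64(76.72297091937081)] [np.float64(0.03311434606805587), np.float64(0.0327115779850193), np.float64(0.032529000929441235), np.float64(0.033119889444015754)]
tool shift [0.00192431 0.00079543 0.24510173]
```

```bash
python3 -m inch '[[0.0025,0.001,0.02,0],[0,0,0.025,0],[0,0,0.025,0],[0,0,0.025,0],[0,0,0.025,0],[0,0,0.025,0],[0,0,0.02,0],[0,0,0.02,0],[0,0,0.015,0],[0,0,0,0],[0,0,0,0]]'
python3 -m inch '[[0,0,0,0],[0,0,0,0],[0,0,0,0],[0,0,0,0],[0,0,0,0],[0,0,0,0],[0,0,0,0],[0,0,0,0]]' 0.02 60
```

```text
t: 4.2
eef_pos: [0.5525, -0.1721, 0.0455]
tool_rot: [0.0, 0.78, 0.626, -0.0]
contact_force: [0.2, -1.1, 0.0]
gripper_width: 1.001
grasp_force: 0.0
t: 5.0
eef_pos: [0.5528, -0.1722, 0.0461]
tool_rot: [0.001, 0.78, 0.626, 0.0]
contact_force: [-2.2, 0.2, 6.9]
gripper_width: 0.386
grasp_force: 60.7
```

```bash
python3 -m inch '[[0,0,-0.01,0],[0,0,-0.02,0],[0,0,-0.025,0],[0,0,-0.03,0],[0,0,-0.03,0],[0,0,-0.03,0],[0,0,-0.03,0],[0,0,-0.02,0],[0,0,0,0]]'
python3 -m inch '[[0.025,0.01,0,-2],[0.025,0.01,0,-2],[0.025,0.01,0,-2],[0.025,0.01,0,-2],[0.025,0.01,0,-2],[0.025,0.01,0,0],[0,0,0,0],[0,0,0,0],[0,0,0,0]]'
python3 - <<'E'
from station import bot
from geo import *
import cv2
o=bot.get_obs();w=bot.read_camera('wrist')
M=rot(o['tool_rot']).as_matrix();print(o['eef_pos'],'yaw',np.degrees(np.arctan2(M[1,0],M[0,0])),np.round(M[:,2],4),o['q'])
np.savez('pics/w2.npz',color=w['color'],mtx=w['mtx'],he=w['hand_eye'],M=M,p=o['eef_pos'])
cv2.imwrite('pics/w2.png',w['color'][:,:,::-1])
E
```

```text
t: 5.9
eef_pos: [0.5537, -0.1722, 0.2437]
tool_rot: [0.002, 0.78, 0.626, 0.002]
contact_force: [-0.5, -0.1, -1.6]
gripper_width: 0.386
grasp_force: 60.0
t: 6.8
eef_pos: [0.6305, -0.0329, 0.2392]
tool_rot: [-0.0, 0.723, 0.691, -0.001]
contact_force: [0.6, 0.3, -1.1]
gripper_width: 0.39
grasp_force: 60.0
[ 0.63046171 -0.03285089  0.23924541] yaw 87.40178541764412 [-1.9e-03 -9.0e-04 -1.0e+00] [ 0.31033015  0.4564462  -0.48632216  1.64407667  0.23384005  1.10127395
 -0.28589035]
```

View pics/w2.png

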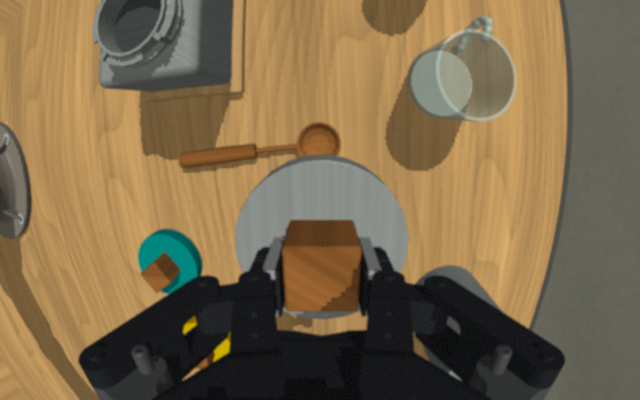

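The lid is held squarely in the jaws, with its centre below the knob at (322,240). The canister is at top left, with its mouth near (140,25). Tool +y is world +x, so I need negative y; I'll move over to face the canister.

```bash
python3 -m inch '[[0,-0.02,-0.01,0],[0,-0.025,0,0],[0,-0.025,0,0],[0,-0.025,0,0],[0,-0.025,0,0],[0,-0.025,0,0],[0,0,0,0],[0,0,0,0],[0,0,0,0]]'
python3 - <<'E'
from station import bot
from geo import *
import cv2
o=bot.get_obs();w=bot.read_camera('wrist')
M=rot(o['tool_rot']).as_matrix();print(o['eef_pos'],'yaw',np.degrees(np.arctan2(M[1,0],M[0,0])),np.round(M[:,2],4),o['contact_force'])
np.savez('pics/w3.npz',color=w['color'],mtx=w['mtx'],he=w['hand_eye'],M=M,p=o['eef_pos'])
cv2.imwrite('pics/w3.png',cv2.resize(w['color'][:130,210:440,::-1],None,fx=3.4,fy=3.4,interpolation=cv2.INTER_CUBIC))
E
```

```text
t: 7.75
eef_pos: [0.4871, -0.0257, 0.2505]
tool_rot: [0.0, 0.723, 0.691, 0.0]
contact_force: [-0.8, 0.2, -2.1]
gripper_width: 0.386
grasp_force: 60.3
[ 0.48710893 -0.02567126  0.25054106] yaw 87.40682419106129 [ 0.001 -0.    -1.   ] [-0.78054145  0.24175678 -2.06593372]
```

View pics/w3.png

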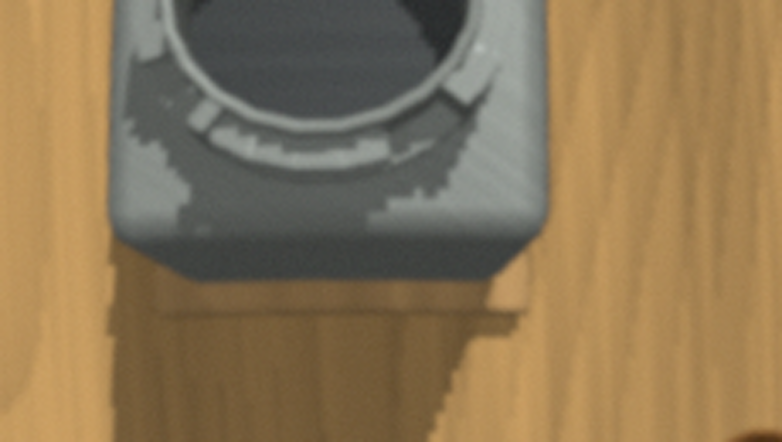

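The canister's near half is in view, square to the picture. The rim's outer edge runs through crop pixels (163,20), (315,131), (470,55), and the body's top edge lies at row ~237 between columns 112 and 548.

```bash
python3 - <<'E'
from geo import *
d=dict(np.load('pics/w3.npz'));uv=lambda L:np.array(L)/3.4+[209.5,-.5]
P=wray(d,uv([(163,20),(195,76),(250,113),(315,131),(380,122),(440,90),(474,40)]),.152)[:,:2]
f=least_squares(lambda c:np.hypot(*(P-c[:2]).T)-c[2],[.482,.135,.036]);print('free',f.x)
f=least_squares(lambda c:np.hypot(*(P-c[:2]).T)-.036,[.482,.135]);print('r=36',f.x,f.fun.round(4))
B=wray(d,uv([(150,238),(510,236),(113,100),(111,210),(547,60),(548,205)]),.125)
a=lambda i,j:np.degrees(np.arctan2(*(B[j]-B[i])[1::-1]))
print('yaw',a(0,1),a(2,3)%90,a(4,5)%90);print(B[:,:2].round(4))
print('body centre x',B[2:,0].mean(),'y',B[:2,1].mean()+.055)
E
```

```text
free [0.48293947 0.13778532 0.03574605]
r=36 [0.48298321 0.13810433] [ 0.0003 -0.0003 -0.0006  0.0003  0.0004  0.0004 -0.0007]
yaw -3.019263954681376 87.32112585218015 87.12644672101293
[[0.4372 0.0854]
 [0.5233 0.0809]
 [0.4292 0.1222]
 [0.4278 0.0936]
 [0.5347 0.1262]
 [0.5329 0.0886]]
body centre x 0.48114844952174407 y 0.13816698204735095
```

```bash
python3 -m inch '[[0.02,-0.0015,0,0],[0.02,-0.0015,0,0],[0.02,-0.0015,0,0],[0.02,-0.0015,0,0],[0.02,-0.0015,0,0],[0.02,-0.0015,0,0],[0.02,-0.0015,0,0],[0.02,-0.0015,0,0],[0.0026,-0.0004,0,0],[0,0,0,0],[0,0,0,0]]'
python3 -m inch '[[0,0,0.01,0],[0,0,0.01,0],[0,0,0.01,0],[0,0,0.01,0],[0,0,0.005,0],[0,0,0,0],[0,0,0,0],[0,0,0,0]]'
python3 - <<'E'
from station import bot
from geo import *
import cv2
o=bot.get_obs()
M=rot(o['tool_rot']).as_matrix();print(o['eef_pos'],'yaw',np.degrees(np.arctan2(M[1,0],M[0,0])),np.round(M[:,2],4),o['contact_force'],o['torque'],o['q'])
w=bot.read_camera('scene')['color'];t=bot.read_camera('top')['color']
a=cv2.resize(w[90:210,250:390,::-1],(700,600),interpolation=cv2.INTER_CUBIC)
cv2.imwrite('pics/s4.png',a)
E
```

```text
t: 8.9
eef_pos: [0.4815, 0.1368, 0.25]
tool_rot: [0.0, 0.723, 0.691, -0.0]
contact_force: [0.7, -0.5, -1.4]
gripper_width: 0.387
grasp_force: 60.3
t: 9.7
eef_pos: [0.4815, 0.1381, 0.2057]
tool_rot: [0.0, 0.722, 0.691, 0.0]
contact_force: [-0.0, -0.4, -1.5]
gripper_width: 0.39
grasp_force: 60.3
[0.48149406 0.13812337 0.2057211 ] yaw 87.47759913472285 [ 8.e-04  3.e-04 -1.e+00] [-0.04148236 -0.42180958 -1.52236606] [ 0.02665862 -0.01052735 -0.00470312] [ 0.12748829  0.29883416 -0.62486528  1.97333109  0.2161071   0.93382925
 -0.64973689]
```

View pics/s4.png

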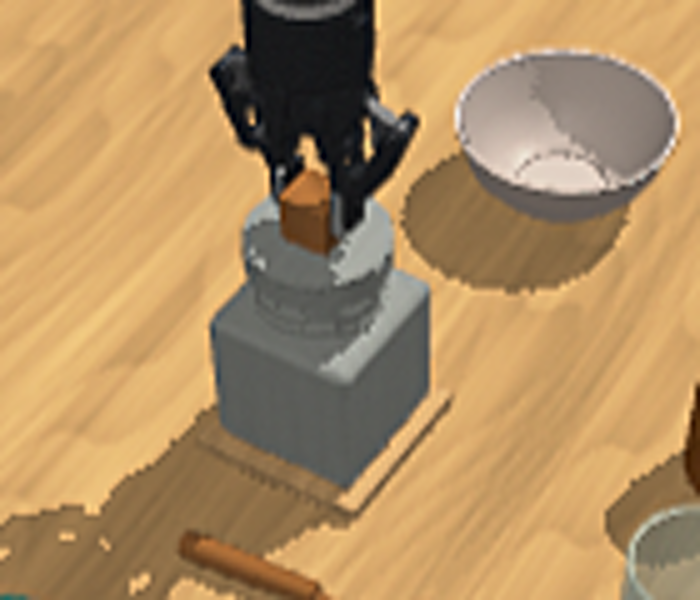

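The lid hangs level just above the neck and looks centred over it (lid at (318,260), neck at (320,310) in the crop). Lowering.

```bash
python3 -m inch '[[0,0,0.002,0],[0,0,0.002,0],[0,0,0.002,0],[0,0,0.002,0],[0,0,0.002,0],[0,0,0.001,0],[0,0,0,0],[0,0,0,0]]'
python3 -m inch '[[0,0,0.001,0],[0,0,0.001,0],[0,0,0.001,0],[0,0,0,0],[0,0,0,0]]'
```

```text
t: 10.6
eef_pos: [0.4812, 0.1379, 0.1943]
tool_rot: [-0.0, 0.723, 0.691, -0.0]
contact_force: [-0.2, -0.6, -1.6]
gripper_width: 0.386
grasp_force: 60.3
t: 11.1
eef_pos: [0.4812, 0.138, 0.1921]
tool_rot: [0.0, 0.723, 0.691, -0.0]
contact_force: [-3.4, -1.9, 5.9]
gripper_width: 0.382
grasp_force: 61.4
```

```bash
python3 -m inch '[[0,0,0,0],[0,0,0,0],[0,0,0,0],[0,0,0,0]]'
python3 -m inch '[[0,0,0,-5],[0,0,0,-5],[0,0,0,-5],[0,0,0,-5],[0,0,0,-5],[0,0,0,-5],[0,0,0,-4.5],[0,0,0,0],[0,0,0,0]]'
```

```text
t: 11.5
eef_pos: [0.4813, 0.1379, 0.1921]
tool_rot: [0.0, 0.723, 0.691, -0.0]
contact_force: [-2.6, -1.6, 6.8]
gripper_width: 0.385
grasp_force: 61.4
t: 12.4
eef_pos: [0.4812, 0.1378, 0.1912]
tool_rot: [-0.0, 0.486, 0.874, -0.0]
contact_force: [0.2, -0.5, -1.3]
gripper_width: 0.387
grasp_force: 60.3
```

```bash
python3 -m inch '[[0,0,0.002,0],[0,0,0.002,0],[0,0,0.002,0],[0,0,0.002,0],[0,0,0,0],[0,0,0,0],[0,0,0,0]]'
```

```text
t: 13.1
eef_pos: [0.4812, 0.1379, 0.1832]
tool_rot: [-0.0, 0.485, 0.875, 0.0]
contact_force: [-0.8, -0.1, -1.7]
gripper_width: 0.386
grasp_force: 60.3
```

```bash
python3 -m inch '[[0,0,0.0004,5],[0,0,0.0003,5],[0,0,0.0003,5],[0,0,0.0003,5],[0,0,0.0003,5],[0,0,0.0003,5],[0,0,0,0]]'
python3 -m inch '[[0,0,0.0003,5],[0,0,0.0003,5],[0,0,0.0003,5],[0,0,0.0003,5],[0,0,0.0003,5],[0,0,0.0003,4],[0,0,0,0],[0,0,0,0]]'
```

```text
t: 13.8
eef_pos: [0.4812, 0.138, 0.1814]
tool_rot: [0.0, 0.695, 0.719, 0.0]
contact_force: [0.3, -0.5, -1.5]
gripper_width: 0.389
grasp_force: 60.3
t: 14.6
eef_pos: [0.4811, 0.1379, 0.1796]
tool_rot: [0.0, 0.852, 0.524, -0.0]
contact_force: [0.4, 1.0, -1.5]
gripper_width: 0.384
grasp_force: 60.2
```

```bash
python3 -m inch '[[0,0,0.0003,2],[0,0,0.0003,2],[0,0,0.0003,1],[0,0,0.0003,1],[0,0,0,0],[0,0,0,0]]'
python3 - <<'E'
from station import bot
from geo import *
o=bot.get_obs();M=rot(o['tool_rot']).as_matrix();print(o['eef_pos'],np.degrees(np.arctan2(M[1,0],M[0,0])),o['contact_force'],o['torque'],M[:,2])
E
```

```text
t: 15.2
eef_pos: [0.4821, 0.1378, 0.1794]
tool_rot: [0.001, 0.877, 0.48, 0.001]
contact_force: [-0.9, -3.2, 7.1]
gripper_width: 0.388
grasp_force: 61.8
[0.48210313 0.13784575 0.17940253] 57.321764171375804 [-0.85756871 -3.20320908  7.1186808 ] [-0.64702798  0.01423952  1.62801221] [ 0.0025828 -0.0012338 -0.9999959]
```

```bash
python3 -m inch '[[0,0,-0.0005,-1],[0,0,0,0]]'
python3 -m inch '[[0,0,0,0],[0,0,0,0],[0,0,0,0],[0,0,0,0],[0,0,0,0],[0,0,0,0]]' 0.075
python3 -m inch '[[0,0,-0.01,0],[0,0,-0.02,0],[0,0,-0.03,0],[0,0,-0.03,0],[0,0,-0.03,0],[0,0,0,0],[0,0,0,0],[0,0,0,0]]'
python3 - <<'E'
from station import bot
from geo import *
import cv2
o=bot.get_obs();w=bot.read_camera('wrist');s=bot.read_camera('scene')['color']
M=rot(o['tool_rot']).as_matrix();print(o['eef_pos'],'yaw',np.degrees(np.arctan2(M[1,0],M[0,0])))
np.savez('pics/w5.npz',color=w['color'],mtx=w['mtx'],he=w['hand_eye'],M=M,p=o['eef_pos'])
a=cv2.resize(w['color'][60:260,240:400,::-1],(480,600),interpolation=cv2.INTER_CUBIC)
b=cv2.resize(s[110:210,270:323+0,::-1],(318,600),interpolation=cv2.INTER_CUBIC)
b=cv2.resize(s[120:210,280:345,::-1],(320,443),interpolation=cv2.INTER_CUBIC);b=cv2.copyMakeBorder(b,0,157,0,0,0)
cv2.imwrite('pics/f5.png',np.hstack([a,b]))
E
```

```text
t: 15.4
eef_pos: [0.482, 0.1378, 0.1794]
tool_rot: [0.0, 0.874, 0.485, 0.001]
contact_force: [1.9, -3.2, 3.8]
gripper_width: 0.387
grasp_force: 61.0
t: 16.0
eef_pos: [0.4811, 0.1379, 0.1788]
tool_rot: [-0.0, 0.875, 0.485, -0.0]
contact_force: [-0.1, 0.3, -0.4]
gripper_width: 0.879
grasp_force: 0.0
t: 16.8
eef_pos: [0.4807, 0.1376, 0.2983]
tool_rot: [-0.0, 0.875, 0.485, -0.001]
contact_force: [0.7, -1.1, -0.8]
gripper_width: 0.877
grasp_force: 0.0
[0.48065288 0.13763132 0.29833357] yaw 57.97393402398934
```

View pics/f5.png

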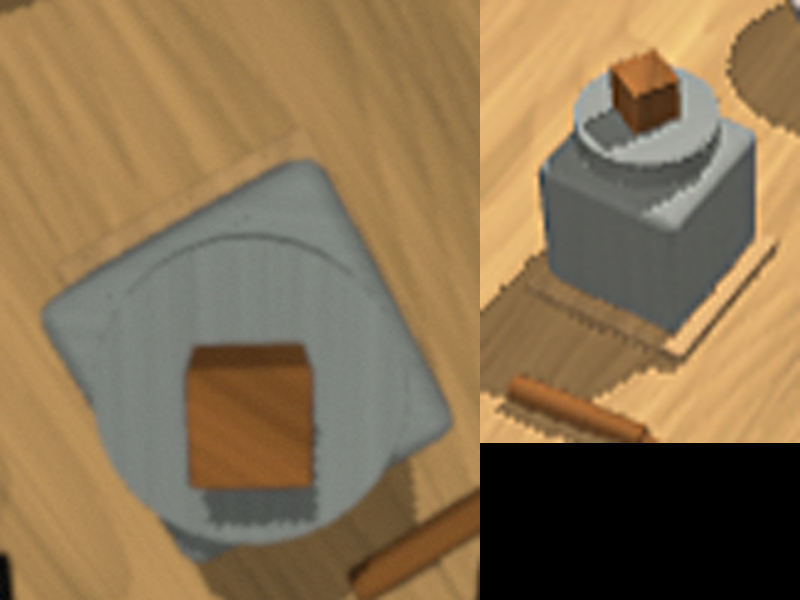

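The lid sits level and low on the canister. Its knob (250,425) is still square to the jaws and the canister's sides are turned about 29° from it, so it is home at the stop. The gripper is clear and the spoon has not moved.

```bash
python3 -c "
from station import bot
print(bot.hand_in())"
```

```text
the job is handed in; nothing more can be done
None
```

The steel lid is screwed home on the canister, level and at its stop, and released after about 17 s of the 51 s allowed; I handed the job in, but it returned no verdict.

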